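Make up two take-away orders of pastries

ROBOT

A 7-joint arm with a two-finger parallel gripper is mounted at the origin on the work surface. World frame = base frame: x ahead of the robot, y to its left, z up, the work surface at z = 0. Lengths are in m, angles in rad, forces in N, time in s.
With the tool pointing down it reaches from about 0.4 to 0.85 m from the base axis. Payload 4.5 kg.
Tool frame: the origin (TCP) lies midway between the tips of the shut fingers; the grasp point (between the pads) lies r.grip_point_offset behind it (r.grip_point_offset is the distance from the TCP to the grasp point, in m); z points along the fingers, y is the line along which they close (so a half turn about z gives the same grasp; the last joint's range is limited). The gripper opens to 88 mm and grips with 3 to 60 N. Pads are 18 mm wide; open, the fingers measure 123 mm over their backs; the gripper's body (75 mm by 187 mm) begins 45 mm behind the grasp point.
Start: joints at [1.15, 0.689, -0.195, 1.565, 0.157, 0.902, -0.215], TCP at [0.275, -0.561, 0.202] pointing down, gripper open.
Joint ranges: [-3.01, 3.01], [-0.46, 2.08], [-1.47, 1.51], [0.13, 2.56], [-1, 4.14], [0.04, 2.09], [-2.66, 2.66]. Speed limits (rad/s): [2.57, 2.57, 3.14, 3.14, 3.14, 3.14, 3.14].

INTERFACE

Orientations are given as a unit quaternion [x, y, z, w].
In Python, from plant import r gives the robot as it stands.
- The arm moves only by the shell command python3 -m jog 'ROWS' [FORCE]. ROWS is JSON, a list of rows, each an object of numbers: "wx", "wy", "wz": the turn, a rotation vector about the world's x, y, z as a fraction of full scale; "dx", "dy", "dz": the shift along the world's x, y, z as a fraction of full scale; "hand": the closure, from 0 (fully open) to 1 (shut). In form: [{"wx": .., "wy": .., "wz": .., "dx": .., "dy": .., "dz": .., "hand": ..}, ...]. A call has 1 to 5 rows; each row shifts and turns the commanded pose from where the row before left it; what a row does not reach is not made up. Full scale, the value 1, is 0.25 m for a shift and 2 rad for a turn. A row lasts 1/12 s, in which the tool goes at most 41.7 mm and 7.16 degrees, less where a joint would pass 70% of its speed; a pose out of reach is approached as far as the arm can. A call with a number of a shift or a turn outside -1 to 1 is refused whole. A call with a gripper value outside its range is refused whole. The fingers move at their own pace and stop on an object; FORCE is the grip in N (left out, the last holds). Time passes only in rows, so rows that do not move let the fingers close. It gives the time, the measured TCP pose, the force, the opening and the grip force at its end, in the units of the state.
- r.get_state(): the state, without advancing time (a new reading comes with each control period).
- r.snapshot(name): name is "scene" or "top" or "wrist"; returns the picture (384x512x3 uint8, red, green, blue); there is no depth.
- r.camera_info(name): a dict with "mtx" (3x3 intrinsics, pixels), "R" (3x3) and "t" (3): a world point X has camera coordinates R X + t. Camera axes: x right, y down, z forward; pixel columns grow to the right and rows downward; lengths in m; the calibration is good to about 2 mm. A picture is of the moment at which its call begins: read the wrist's pose just before it. camera_info takes no time and is no camera call; for the wrist camera it gives the pose at the moment of the call.
- r.finish_job(): hands the job in; it is judged then, once.
Trained networks look in the newest picture that a camera, given by its name, has taken for a name from the list of things; names that differ only in an ending like _2 or _b are one class to them, and where a whole thing is asked for, a point or a joint stands for the part that bears it (a point fixed in the world has none). Each returns a list of dicts, best first, with "p" (0 to 1); they miss things now and then, are a little off and sometimes report something else, mostly with a low value. They report only what shows in the picture. A call takes as long as a camera call. They do not tell look-alikes from the thing itself.
- r.search_frame(camera, query): "bbox" ([left, top, right, bottom] in pixels, round what is visible of it).
- r.masks_of(camera, query): "region" (384x512 bool, what is visible of it) and "bbox" ([left, top, right, bottom] in pixels, round what is visible of it).
The state is a dict: "clock": time; "q": joint angles; "qd": joint speeds; "joint_torque": joint torques, N m; "tool_pos": TCP position; "eef_rot": TCP orientation; "contact_force": force on the tool from outside, world axes, zero at the start; "moment": the same for the moment, N m; "opening": opening from 0.0 (shut) to 1.0 (fully open); "finger_force": force on a finger pad.
Only numpy, scipy, OpenCV 4.12 (cv2) and the standard library are available. Lean on these libraries where they do the work, as an engineer would, in place of code of your own. Each camera call takes 0.05 s, during which the arm holds its last target. There are 200 camera calls.

TASK

Make up two take-away orders from the pastries on the wooden trays: the pink-iced ring doughnut and the fruit Danish go into the pale blue box, the chocolate-iced ring doughnut and the muffin into the brown kraft box. Stand each one right side up on the floor of the box in the middle of a compartment of its own, either one, and leave the boxes standing flat on the counter. The lemon-iced doughnut and the bread roll stay where they lie on the trays.

Things in the scene. Friction and masses are not known exactly. Their poses are not given: they have to be found in the camera images.
- doughnut_pink: ring doughnut with pink icing and small coloured sprinkles, 66 mm across, 28 mm high, hole about 10 mm (too small to use); firm, about 55 g; origin at the centre of its underside, z up through its top. Lies on one of the two trays
- doughnut_choc: ring doughnut with dark chocolate icing, 66 mm across, 28 mm high, hole about 10 mm (too small to use); firm, about 55 g; origin at the centre of its underside, z up through its top. Lies on one of the two trays
- doughnut_lemon: ring doughnut with lemon-yellow icing, 66 mm across, 28 mm high (stays in stock); firm, about 55 g; origin at the centre of its underside, z up through its top. Lies on one of the two trays
- danish: square golden fruit Danish, 62 x 62 mm, 24 mm high, with custard and red and dark-blue berries in the middle; x and y axes along its sides; firm, about 60 g; origin at the centre of its underside, z up through its top. Lies on one of the two trays
- muffin: chocolate-brown muffin in a pale pleated paper case, 62 mm high: case about 53 mm across in the lower 34 mm, then the crown, 66 mm across and upright-sided from 34 to 50 mm height; firm, about 85 g; origin at the centre of its underside, z up through its top. Lies on one of the two trays
- roll: round pale-brown bread roll with a floured cross-cut on top, 66 mm across, upright-sided in its lower 26 mm, 42 mm high (stays in stock); firm, about 60 g; origin at the centre of its underside, z up through its top. Lies on one of the two trays
- box_blue: open take-away box of pale blue card, loose on the counter, 150 g, outside 201 (x) x 132 (y) x 45 mm high, walls and floor 3 mm; a 36 mm high, 3 mm thick card divider across its middle (along y) makes two compartments, each 96 (x) x 126 (y) mm inside, their centres at x = +49.5 and -49.5 mm, y = 0; origin at the centre of its underside, compartment floor 3 mm above it; x axis along its length
- box_kraft: open take-away box of brown kraft card, loose on the counter, 150 g, outside 201 (x) x 132 (y) x 45 mm high, walls and floor 3 mm; a 36 mm high, 3 mm thick card divider across its middle (along y) makes two compartments, each 96 (x) x 126 (y) mm inside, their centres at x = +49.5 and -49.5 mm, y = 0; origin at the centre of its underside, compartment floor 3 mm above it; x axis along its length
- tray_a: oak display tray lined with paper, fixed, outside 290 (x) x 148 (y) mm, rim 30 mm high and 10 mm thick, inside 270 x 128 mm; origin at the centre of its underside, inner floor 10 mm above it; three pastries stand in a row along its x axis, about 85 mm apart, so they are gripped most freely across the row (along its y axis)
- tray_b: oak display tray lined with paper, fixed, outside 290 (x) x 148 (y) mm, rim 30 mm high and 10 mm thick, inside 270 x 128 mm; origin at the centre of its underside, inner floor 10 mm above it; three pastries stand in a row along its x axis, about 85 mm apart, so they are gripped most freely across the row (along its y axis)
Not all that is in view belongs to the job. What is shaped like the muffin but turquoise is not meant. Leave any purple look-alike of the doughnut_lemon alone.

How it is judged:
At the end, for the whole second after the job is handed in: Each order's two pastries in different compartments of its own box, upright (0.12 rad), on the floor (5 mm), centred (16 mm along, 15 mm across the box); boxes flat on the counter; lemon doughnut and roll upright within 25 mm of their starts; all released and at rest (y of doughnut_pink in the frame of box_blue between -0.015 and 0.015 m and z of doughnut_pink in the frame of box_blue between 0 and 0.008 m and angle between each of doughnut_pink, danish, doughnut_choc, muffin, doughnut_lemon, roll's own z axis and vertical below 0.12 rad and y of danish in the frame of box_blue between -0.015 and 0.015 m and z of danish in the frame of box_blue between 0 and 0.008 m and ((x of doughnut_pink in the frame of box_blue between 0.0335 and 0.0655 m and x of danish in the frame of box_blue between -0.0655 and -0.0335 m) or (x of doughnut_pink in the frame of box_blue between -0.0655 and -0.0335 m and x of danish in the frame of box_blue between 0.0335 and 0.0655 m)) and height (world z) of each of box_blue, box_kraft below 0.006 m and angle between each of box_blue, box_kraft's own z axis and vertical below 0.08 rad and linear speed of each of box_blue, box_kraft, doughnut_pink, doughnut_choc, doughnut_lemon, danish, muffin, roll below 0.02 m/s and y of doughnut_choc in the frame of box_kraft between -0.015 and 0.015 m and z of doughnut_choc in the frame of box_kraft between 0 and 0.008 m and y of muffin in the frame of box_kraft between -0.015 and 0.015 m and z of muffin in the frame of box_kraft between 0 and 0.008 m and ((x of doughnut_choc in the frame of box_kraft between 0.0335 and 0.0655 m and x of muffin in the frame of box_kraft between -0.0655 and -0.0335 m) or (x of doughnut_choc in the frame of box_kraft between -0.0655 and -0.0335 m and x of muffin in the frame of box_kraft between 0.0335 and 0.0655 m)) and distance of each of doughnut_lemon, roll from where it was at the start of the episode below 0.025 m); the robot touches nothing.
It also fails if it takes over 96 s, if anything falls off the work surface, if the arm or the gripper's body presses on something with over 40 N, if the wrist force passes 120 N, or if a joint passes its speed limit or range.

## Working session

There is one attempt and no reset: what is moved stays moved. The work goes in short steps, Python scripts to look and compute and a shell command to move; the robot and the scene stay as the last step left them, time stands still between calls to the robot, and variables do not carry over. Pictures are saved under pics/ and viewed, at most 14 in all, crops included, and the job is handed in when it is done.

```bash
ls; mkdir -p pics; python3 - <<'E'
from plant import r
import cv2
s=r.get_state();print(s['clock'],s['tool_pos'],s['eef_rot'],s['opening'],r.grip_point_offset)
for n in("top","scene"):
    cv2.imwrite(f"pics/{n}0.png",r.snapshot(n)[:,:,::-1]);i=r.camera_info(n);print(n,i)
    for q in["doughnut_pink","doughnut_choc","doughnut_lemon","danish","muffin","roll","box_blue","box_kraft","tray_a"]:
        print(q,[(round(d['p'],2),[int(v) for v in d['bbox']]) for d in r.search_frame(n,q)][:4])
E
```

```text
pics
0.0 [ 0.27419019 -0.56085265  0.2012281 ] [ 9.74248926e-01  2.25473222e-01 -2.71207238e-04 -8.84640780e-04] 0.9989541640611453 0.0187
top {'mtx': array([[381.50134847,   0.        , 261.27449622],
       [  0.        , 381.50134847, 190.1042101 ],
       [  0.        ,   0.        ,   1.        ]]), 'R': array([[-0.05359385, -0.99855555,  0.00380955],
       [-0.97794936,  0.05171596, -0.20233762],
       [ 0.20184834, -0.0145696 , -0.97930842]]), 't': array([0.03660268, 0.53854687, 0.74126155])}
doughnut_pink []
doughnut_choc [(0.74, [201, 142, 230, 171]), (0.19, [177, 127, 258, 269])]
doughnut_lemon [(0.83, [200, 175, 227, 204]), (0.82, [141, 84, 169, 108]), (0.39, [110, 190, 142, 218]), (0.28, [363, 141, 456, 244])]
danish [(0.7, [112, 186, 145, 219])]
muffin [(0.86, [270, 268, 298, 301]), (0.76, [201, 222, 235, 249]), (0.61, [195, 285, 228, 315])]
roll [(0.78, [106, 151, 141, 179]), (0.42, [110, 189, 143, 218])]
box_blue [(0.93, [362, 138, 455, 244]), (0.19, [178, 126, 258, 270])]
box_kraft [(0.79, [278, 147, 346, 245]), (0.28, [111, 225, 143, 254])]
tray_a [(0.88, [86, 133,
[... 320 characters left out ...]
[-0.33866325, -0.64895719, -0.68129419]]), 't': array([ 0.49001691, -0.14532901,  1.18480778])}
doughnut_pink [(0.63, [341, 255, 375, 280])]
doughnut_choc [(0.9, [233, 228, 260, 252])]
doughnut_lemon [(0.82, [264, 212, 293, 237]), (0.81, [188, 300, 222, 333]), (0.49, [169, 108, 253, 166])]
danish [(0.64, [308, 265, 347, 307]), (0.6, [231, 228, 259, 253])]
muffin [(0.85, [293, 193, 324, 223]), (0.75, [339, 181, 367, 211]), (0.73, [305, 151, 329, 178]), (0.48, [250, 231, 406, 357])]
roll [(0.65, [284, 294, 309, 324])]
box_blue [(0.59, [171, 110, 253, 165])]
box_kraft [(0.89, [198, 142, 287, 205]), (0.19, [264, 213, 290, 237])]
tray_a [(0.77, [250, 231, 408, 357]), (0.76, [210, 183, 344, 279])]
```

```bash
python3 - <<'E'
import cv2
a=cv2.imread('pics/top0.png')[70:330,70:470]
cv2.imwrite('pics/c0.png',cv2.resize(a,(800,520),interpolation=cv2.INTER_CUBIC))
E
```

```text
(no output)
```

View pics/c0.png

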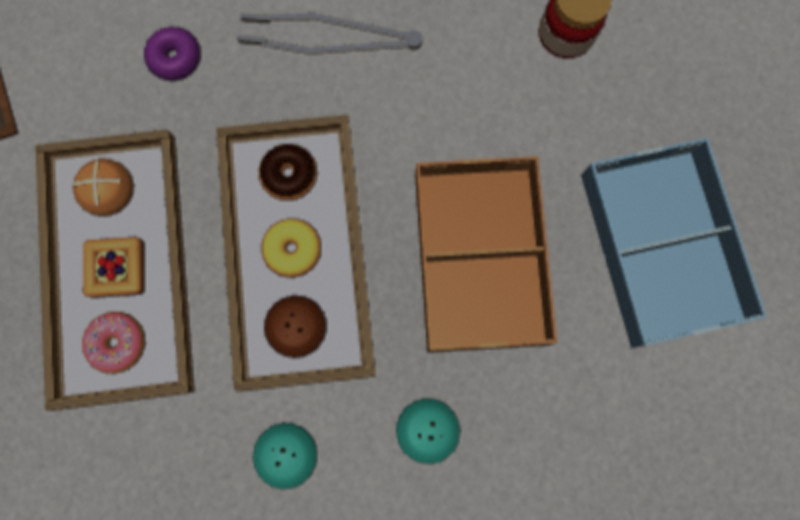

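View pics/scene0.png

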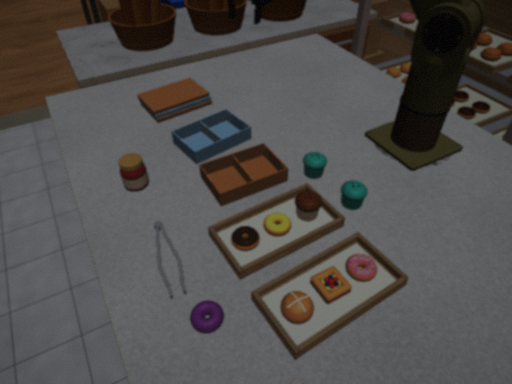

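The top view (crop px; full px = crop/2 + 70) shows:
- Left tray: roll (103,187), Danish (113,267), pink doughnut (113,342).
- Right tray: chocolate doughnut (288,172), lemon doughnut (291,247), brown muffin (296,326).
- Kraft box at (487,255) and blue box at (675,243).

Look-alikes: for the muffin, brown (296,326) versus turquoise (285,456) and (428,431). The brown one stands on the tray in a paper case, so it is the one meant. The purple ring (172,53) is a decoy and the yellow one stays. This enlarged crop confirms the choice.

```bash
cat > h.py <<'E'
from plant import r
import numpy as np, cv2
from scipy.optimize import minimize
def proj(P,i):
    c=P@i['R'].T+i['t']; u=c@i['mtx'].T; return u[:,:2]/u[:,2:]
t=np.linspace(0,2*np.pi,40,endpoint=False)
def cyl(*rz): return np.vstack([np.c_[a*np.cos(t),a*np.sin(t),0*t+z] for a,z in rz])
def cub(a,b,h): return np.array([[x*a/2,y*b/2,z] for x in(-1,1) for y in(-1,1) for z in(0,h)])
dn=cyl((.027,0),(.033,.008),(.033,.02),(.024,.028))
M={'doughnut_pink':dn,'doughnut_choc':dn,'doughnut_lemon':dn,'danish':cub(.062,.062,.022),
'muffin':cyl((.0265,0),(.033,.034),(.033,.05),(.02,.062)),'roll':cyl((.033,0),(.033,.026),(.02,.042)),
'box_blue':cub(.201,.132,.045),'box_kraft':cub(.201,.132,.045),'tray_a':cub(.29,.148,.03),'tray_b':cub(.29,.148,.03)}
def place(n,p,z):
    c,s=np.cos(p[2]),np.sin(p[2]); return M[n]@np.array([[c,-s,0],[s,c,0],[0,0,1]]).T+[p[0],p[1],z]
def hullmask(uv):
    m=np.zeros((384*4,512*4),np.uint8)
    cv2.fillConvexPoly(m,cv2.convexHull(np.round((uv+.5)*4).astype(np.int32)),1)
    return cv2.resize(m.astype(np.float32),(512,384),interpolation=cv2.INTER_AREA)
def fit(n,views,p0,z):   # views: [(mask,info)]
    def cost(p):
        return sum(1-np.minimum(h:=hullmask(proj(place(n,p,z),i)),m).sum()/np.maximum(h,m).sum() for m,i in views)
    s=np.array([p0+d for d in np.array([[0,0,0],[.01,0,0],[0,.01,0],[0,0,.15]])])
    o=minimize(cost,p0,method='Nelder-Mead',options=dict(initial_simplex=s,xatol=2e-4,fatol=1e-4))
    return o.x,o.fun
def ray(uv,i,z):
    d=i['R'].T@np.linalg.inv(i['mtx'])@[*uv,1]; c=-i['R'].T@i['t']; return (c+d*(z-c[2])/d[2])[:2]
E
python3 - <<'E'
from h import *
a=cv2.imread('pics/top0.png')[160:330,95:300]
cv2.imwrite('pics/c1.png',cv2.resize(a,(800,663),interpolation=cv2.INTER_CUBIC)[:600])
px={'doughnut_pink':(126,241),'doughnut_choc':(214,156),'doughnut_lemon':(215,193),'danish':(127,203),'muffin':(218,233),'roll':(121,163),'box_blue':(408,191),'box_kraft':(313,197),'tray_a':(128,204),'tray_b':(218,197)}
r.snapshot('top');it=r.camera_info('top')
for n,c in px.items():
    z=0 if n[0] in'bt' and n!='b' else .01
    ms=[d for d in r.masks_of('top',n)]
    ms=[d for d in ms if abs((d['bbox'][0]+d['bbox'][2])/2-c[0])<10 and abs((d['bbox'][1]+d['bbox'][3])/2-c[1])<10]
    p0=np.array([*ray(c,it,z+.02),0])
    if not ms: print(n,'none',p0.round(3)); continue
    p,f=fit(n,[(ms[0]['region'].astype(np.float32),it)],p0,z)
    print(n,round(ms[0]['p'],2),p.round(4),round(f,3))
E
```

```text
doughnut_pink 0.76 [0.4522 0.2975 0.1176] 0.055
doughnut_choc 0.81 [ 0.6292  0.1086 -0.0125] 0.08
doughnut_lemon 0.6 [0.5431 0.1072 0.0553] 0.058
danish 0.97 [ 0.5323  0.2984 -0.0204] 0.08
muffin 0.66 [0.4556 0.1017 0.0693] 0.064
roll 0.64 [0.6216 0.3106 0.0254] 0.171
box_blue 0.92 [ 0.5273 -0.3029  0.1735] 0.02
box_kraft 0.7 [ 0.5247 -0.0994  0.009 ] 0.017
tray_a 0.89 [0.5344 0.3018 0.0756] 0.255
tray_b 0.6 [0.5426 0.1049 0.057 ] 0.248
```

View pics/c1.png

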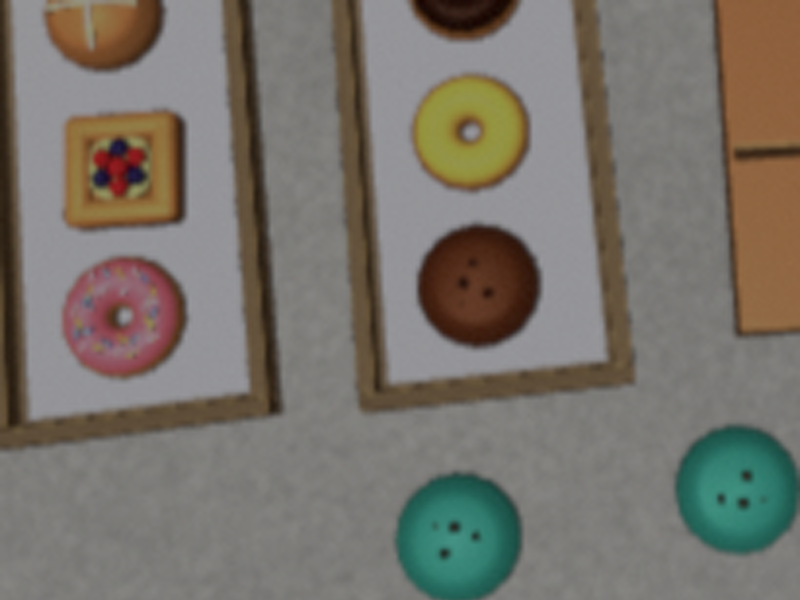

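The crop confirms that the muffin meant is the brown one at crop (479,286). The turquoise ones at (459,537) and (738,490) stand outside the trays. I start with the chocolate doughnut.

```bash

python3 -m jog '[{"dx":0.071,"dy":0.134,"wz":-0.05,"hand":0.14},{"dx":0.071,"dy":0.134,"wz":-0.05,"hand":0.14},{"dx":0.071,"dy":0.134,"wz":-0.05,"hand":0.14},{"dx":0.071,"dy":0.134,"wz":-0.05,"hand":0.14},{"dx":0.071,"dy":0.134,"hand":0.14}]' 20
python3 -m jog '[{"dx":0.071,"dy":0.134,"hand":0.14},{"dx":0.071,"dy":0.134,"hand":0.14},{"dx":0.071,"dy":0.134,"hand":0.14},{"dx":0.071,"dy":0.134,"hand":0.14},{"dx":0.071,"dy":0.134,"hand":0.14}]'
python3 -m jog '[{"dx":0.071,"dy":0.134,"hand":0.14},{"dx":0.071,"dy":0.134,"hand":0.14},{"dx":0.071,"dy":0.134,"hand":0.14},{"dx":0.071,"dy":0.134,"hand":0.14},{"dx":0.071,"dy":0.134,"hand":0.14}]'
python3 -m jog '[{"dx":0.071,"dy":0.134,"hand":0.14},{"dx":0.071,"dy":0.134,"hand":0.14},{"dx":0.071,"dy":0.134,"hand":0.14},{"dx":0.071,"dy":0.134,"hand":0.14},{"dx":0.071,"dy":0.134,"hand":0.14}]'
python3 -m jog '[{"hand":0.14},{"hand":0.14}]'
```

```text
invalid input
invalid input
invalid input
invalid input
invalid input
```

```bash

python3 -m jog '[{"wx":0,"wy":0,"wz":-0.05,"dx":0.071,"dy":0.134,"dz":0,"hand":0.14},{"wx":0,"wy":0,"wz":-0.05,"dx":0.071,"dy":0.134,"dz":0,"hand":0.14},{"wx":0,"wy":0,"wz":-0.05,"dx":0.071,"dy":0.134,"dz":0,"hand":0.14},{"wx":0,"wy":0,"wz":-0.05,"dx":0.071,"dy":0.134,"dz":0,"hand":0.14},{"wx":0,"wy":0,"wz":0,"dx":0.071,"dy":0.134,"dz":0,"hand":0.14}]' 20
```

```text
clock: 1.97
tool_pos: [0.364, -0.3925, 0.2022]
eef_rot: [1.0, 0.025, 0.0, 0.0]
contact_force: [-0.5, 0.1, -1.0]
opening: 0.863
finger_force: 0.0
```

```bash

python3 -m jog '[{"wx":0,"wy":0,"wz":0,"dx":0.071,"dy":0.134,"dz":0,"hand":0.14},{"wx":0,"wy":0,"wz":0,"dx":0.071,"dy":0.134,"dz":0,"hand":0.14},{"wx":0,"wy":0,"wz":0,"dx":0.071,"dy":0.134,"dz":0,"hand":0.14},{"wx":0,"wy":0,"wz":0,"dx":0.071,"dy":0.134,"dz":0,"hand":0.14},{"wx":0,"wy":0,"wz":0,"dx":0.071,"dy":0.134,"dz":0,"hand":0.14}]'
python3 -m jog '[{"wx":0,"wy":0,"wz":0,"dx":0.071,"dy":0.134,"dz":0,"hand":0.14},{"wx":0,"wy":0,"wz":0,"dx":0.071,"dy":0.134,"dz":0,"hand":0.14},{"wx":0,"wy":0,"wz":0,"dx":0.071,"dy":0.134,"dz":0,"hand":0.14},{"wx":0,"wy":0,"wz":0,"dx":0.071,"dy":0.134,"dz":0,"hand":0.14},{"wx":0,"wy":0,"wz":0,"dx":0.071,"dy":0.134,"dz":0,"hand":0.14}]'
python3 -m jog '[{"wx":0,"wy":0,"wz":0,"dx":0.071,"dy":0.134,"dz":0,"hand":0.14},{"wx":0,"wy":0,"wz":0,"dx":0.071,"dy":0.134,"dz":0,"hand":0.14},{"wx":0,"wy":0,"wz":0,"dx":0.071,"dy":0.134,"dz":0,"hand":0.14},{"wx":0,"wy":0,"wz":0,"dx":0.071,"dy":0.134,"dz":0,"hand":0.14},{"wx":0,"wy":0,"wz":0,"dx":0.071,"dy":0.134,"dz":0,"hand":0.14}]'
python3 -m jog '[{"wx":0,"wy":0,"wz":0,"dx":0,"dy":0,"dz":0,"hand":0.14},{"wx":0,"wy":0,"wz":0,"dx":0,"dy":0,"dz":0,"hand":0.14}]'
python3 - <<'E'
from h import *
s=r.get_state();print(s['tool_pos'],s['eef_rot'])
i=r.camera_info('wrist');cv2.imwrite('pics/w1.png',r.snapshot('wrist')[:,:,::-1])
print(i['mtx'],-i['R'].T@i['t'])
for n in['doughnut_choc','doughnut_lemon']:
    for d in r.masks_of('wrist',n):
        b=d['bbox'];c=((b[0]+b[2])/2,(b[1]+b[3])/2);print(n,round(d['p'],2),b,ray(c,i,.025),ray(c,i,.03))
E
```

```text
clock: 2.38
tool_pos: [0.4528, -0.2248, 0.2023]
eef_rot: [1.0, 0.027, 0.0, 0.0]
contact_force: [0.7, 0.6, -0.2]
opening: 0.86
finger_force: 0.0
clock: 2.8
tool_pos: [0.5416, -0.0571, 0.2022]
eef_rot: [1.0, 0.028, 0.0, 0.0]
contact_force: [1.4, -0.5, -0.8]
opening: 0.858
finger_force: 0.0
clock: 3.22
tool_pos: [0.6302, 0.1105, 0.2022]
eef_rot: [1.0, 0.028, 0.0, 0.0]
contact_force: [0.4, -1.3, 0.4]
opening: 0.86
finger_force: 0.0
clock: 3.38
tool_pos: [0.6298, 0.1121, 0.2015]
eef_rot: [1.0, 0.03, 0.0, -0.001]
contact_force: [0.2, 0.1, 0.3]
opening: 0.86
finger_force: 0.0
[0.62981738 0.11211141 0.20154087] [ 9.99549945e-01  2.99884485e-02  4.55121473e-05 -7.72930179e-04]
[[332.87451443   0.         253.16483921]
 [  0.         332.87451443 190.64040218]
 [  0.           0.           1.        ]] [0.69690745 0.11383483 0.38446591]
doughnut_choc 0.75 [224.9, 134.4, 287.0, 200.0] [0.62660484 0.10742414] [0.62758272 0.10751331]
doughnut_lemon 0.9 [99.4, 0.0, 168.5, 42.0] [0.76541413 0.23620383] [0.76446124 0.23450173]
doughnut_lemon 0.69 [218.9, 207.3, 281.1, 261.4] [0.54716521 0.10946237] [0.54924805 0.10952319]
```

View pics/w1.png

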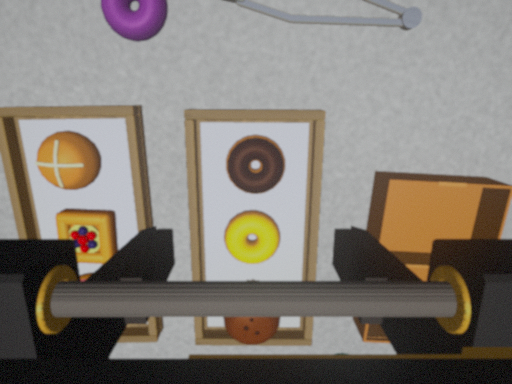

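The wrist view shows the chocolate doughnut at (256,166) and the lemon at (251,237). The doughnut position agrees with the top fit, so I go down.

```bash

python3 -m jog '[{"wx":0,"wy":0,"wz":0,"dx":-0.003,"dy":-0.016,"dz":-0.12,"hand":0.14},{"wx":0,"wy":0,"wz":0,"dx":0,"dy":0,"dz":-0.12,"hand":0.14},{"wx":0,"wy":0,"wz":0,"dx":0,"dy":0,"dz":-0.12,"hand":0.14},{"wx":0,"wy":0,"wz":0,"dx":0,"dy":0,"dz":-0.12,"hand":0.14},{"wx":0,"wy":0,"wz":0,"dx":0,"dy":0,"dz":-0.12,"hand":0.14}]'
python3 -m jog '[{"wx":0,"wy":0,"wz":0,"dx":0,"dy":0,"dz":-0.06,"hand":0.14},{"wx":0,"wy":0,"wz":0,"dx":0,"dy":0,"dz":-0.05,"hand":0.14},{"wx":0,"wy":0,"wz":0,"dx":0,"dy":0,"dz":-0.04,"hand":0.14},{"wx":0,"wy":0,"wz":0,"dx":0,"dy":0,"dz":0,"hand":0.14}]'
python3 -m jog '[{"wx":0,"wy":0,"wz":0,"dx":0,"dy":0,"dz":0,"hand":0.4},{"wx":0,"wy":0,"wz":0,"dx":0,"dy":0,"dz":0,"hand":0.4},{"wx":0,"wy":0,"wz":0,"dx":0,"dy":0,"dz":0,"hand":0.4},{"wx":0,"wy":0,"wz":0,"dx":0,"dy":0,"dz":0,"hand":0.4}]' 15
```

```text
clock: 3.95
tool_pos: [0.6287, 0.1021, 0.0513]
eef_rot: [1.0, 0.026, 0.0, 0.001]
contact_force: [0.5, 0.8, 0.3]
opening: 0.86
finger_force: 0.0
clock: 4.28
tool_pos: [0.6278, 0.1033, 0.0132]
eef_rot: [1.0, 0.027, -0.001, 0.0]
contact_force: [0.2, -0.1, -0.1]
opening: 0.858
finger_force: 0.0
clock: 4.62
tool_pos: [0.6297, 0.1047, 0.0157]
eef_rot: [1.0, 0.027, 0.001, -0.0]
contact_force: [0.1, 0.4, 0.6]
opening: 0.607
finger_force: 0.0
```

```bash
python3 - <<'E'
from h import *
a=r.snapshot('scene')[:,:,::-1];t=r.snapshot('top')[:,:,::-1]
o=np.hstack([cv2.resize(a[160:310,180:380],(400,300),interpolation=2),cv2.resize(t[110:260,150:350],(400,300),interpolation=2)])
cv2.imwrite('pics/s2.png',o);print(r.get_state()['tool_pos'],r.get_state()['opening'])
E
```

```text
[0.62929625 0.10465976 0.01527728] 0.6054412085833338
```

View pics/s2.png

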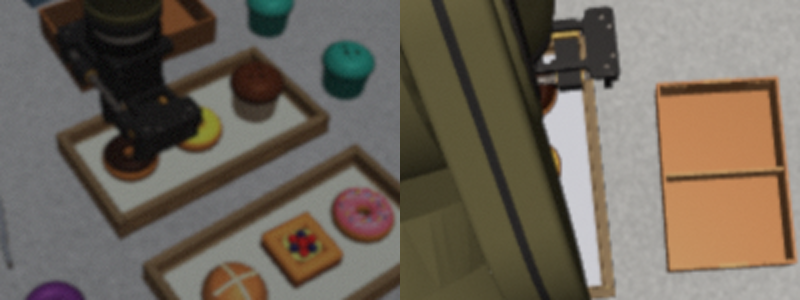

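The left panel (scene crop) shows the chocolate doughnut uncovered at (130,155), with the gripper behind it. The doughnut is not between the fingers. I check the TCP against the image before moving.

```bash
python3 - <<'E'
from h import *
s=r.get_state();p=s['tool_pos'];print(p,s['eef_rot'],s['q'])
i=r.camera_info('scene');a=cv2.resize(r.snapshot('scene')[:,:,::-1][160:285,190:340],(792,660),interpolation=2)
for P,c in(((p),(0,255,0)),(p+[0,0,.0187],(255,255,0)),(p+[0,0.027,.0187],(255,0,255)),(p+[0,-0.027,.0187],(255,0,255)),(np.array([.6285,.108,.038]),(0,0,255)),(p+[0,0,.064],(255,255,255))):
    u=proj(np.array([P]),i)[0];print(u);cv2.circle(a,tuple(int(v) for v in (u-[190,160])*5.28),4,c,-1)
cv2.imwrite('pics/s3.png',a[:600])
for n in['doughnut_choc','doughnut_lemon']:
  for d in r.masks_of('scene',n):
    m=d['region'].astype(np.float32);f=fit(n,[(m,i)],np.array([.629,.108,0.]),.01);print(n,round(d['p'],2),d['bbox'],f)
E
```

```text
[0.62929625 0.10465976 0.01527728] [ 9.99624232e-01  2.74050515e-02  5.93180067e-04 -8.17073963e-05] [-2.37941366e-01  9.51590655e-01  1.55272944e-03  1.65085509e+00
 -2.29791268e-03  5.37954244e-01 -1.75104764e+00]
[243.30791186 238.57875616]
[243.11452936 233.23975876]
[248.72622626 241.39966985]
[237.72178957 225.39823096]
[244.07025356 232.93301649]
[242.62203028 219.64260641]
doughnut_choc 0.8 [231.4, 229.2, 259.0, 251.6] (array([0.62878996, 0.11167238, 0.07771653]), np.float64(0.3561505675315857))
doughnut_lemon 0.71 [187.6, 300.3, 226.2, 334.6] (array([0.629, 0.108, 0.   ]), np.float64(1.0))
doughnut_lemon 0.52 [270.3, 214.4, 291.9, 238.3] (array([0.629, 0.108, 0.   ]), np.float64(1.0))
```

View pics/s3.png

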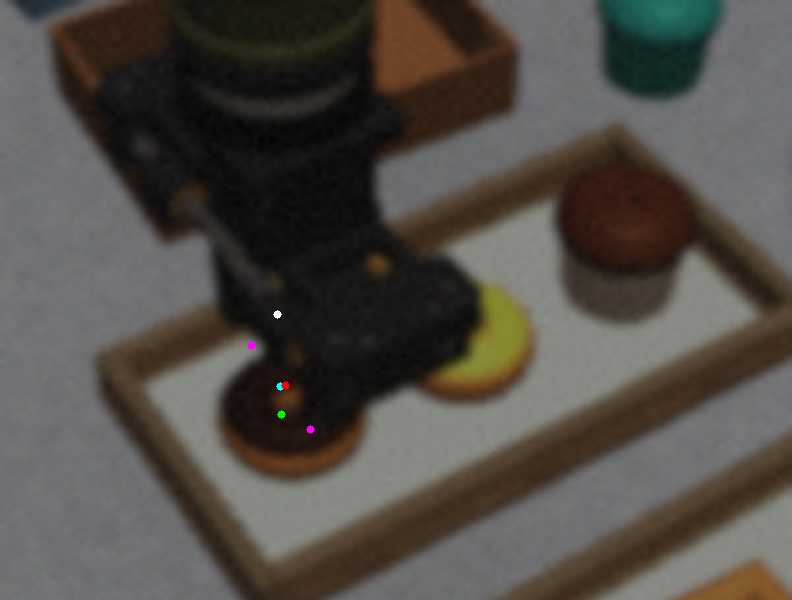

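The finger roots look displaced toward −x and higher than the TCP implies. I check in the wrist view with projected finger points.

```bash
python3 - <<'E'
from h import *
s=r.get_state();p=s['tool_pos']
i=r.camera_info('wrist');a=r.snapshot('wrist')[:,:,::-1].copy()
print(i['R'],-i['R'].T@i['t'])
for P,c in((p,(0,255,0)),(p+[0,.0265,0],(255,0,255)),(p+[0,-.0265,0],(255,0,255)),(p+[0,.0265,.0187],(255,255,0)),(p+[0,-.0265,.0187],(255,255,0)),(np.array([.6285,.108,.038]),(0,0,255)),(p+[0,0,.064],(255,255,255))):
    u=proj(np.array([P]),i)[0];print(u.round(1));cv2.circle(a,tuple(int(v) for v in u),3,c,-1)
cv2.imwrite('pics/w3.png',cv2.resize(a,(768,576),interpolation=2))
E
```

```text
[[ 5.40246651e-02 -9.98539382e-01 -6.61934252e-04]
 [-9.63958965e-01 -5.23266580e-02  2.60854432e-01]
 [-2.60508060e-01 -1.34544959e-02 -9.65377919e-01]] [0.69599992 0.10625443 0.1977282 ]
[250.  219.8]
[204.5 217.4]
[295.3 222.1]
[199.4 229.4]
[299.6 234.5]
[242.9 235.8]
[248.4 275.4]
```

View pics/w3.png

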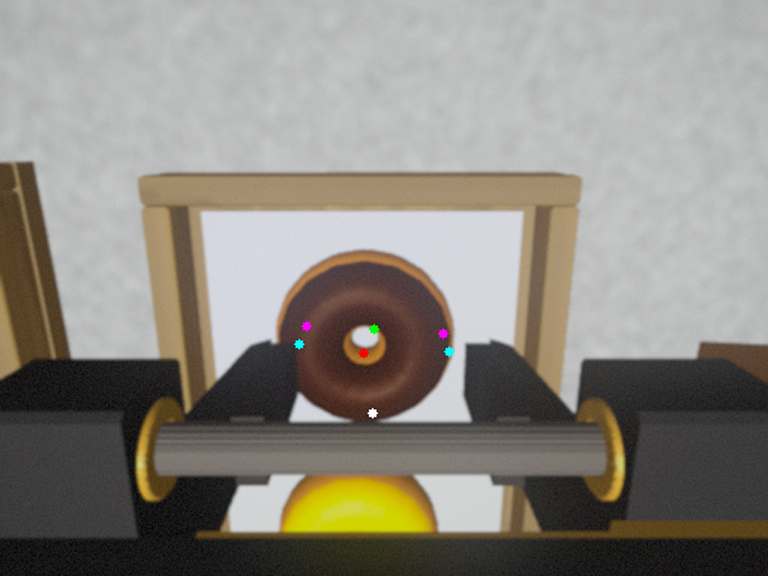

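The wrist view suggests the finger tips at (295,340) and (465,340) are about 35 mm above the reported TCP, i.e. above the doughnut top. I reopen and step down gently, watching the force.

```bash

python3 -m jog '[{"wx":0,"wy":0,"wz":0,"dx":0,"dy":0.01,"dz":0,"hand":0.14},{"wx":0,"wy":0,"wz":0,"dx":0,"dy":0,"dz":0,"hand":0.14},{"wx":0,"wy":0,"wz":0,"dx":0,"dy":0,"dz":0,"hand":0.14}]'
python3 -m jog '[{"wx":0,"wy":0,"wz":0,"dx":0,"dy":0,"dz":-0.012,"hand":0.14},{"wx":0,"wy":0,"wz":0,"dx":0,"dy":0,"dz":0,"hand":0.14}]'
python3 -m jog '[{"wx":0,"wy":0,"wz":0,"dx":0,"dy":0,"dz":-0.012,"hand":0.14},{"wx":0,"wy":0,"wz":0,"dx":0,"dy":0,"dz":0,"hand":0.14}]'
python3 - <<'E'
from plant import r
import cv2
cv2.imwrite('pics/w4.png',cv2.resize(r.snapshot('wrist')[150:350,:,::-1],(768,300)))
print(r.get_state()['contact_force'],r.get_state()['tool_pos'])
E
```

```text
clock: 5.17
tool_pos: [0.6288, 0.1074, 0.0145]
eef_rot: [1.0, 0.028, -0.0, -0.0]
contact_force: [-0.6, 0.6, -0.2]
opening: 0.801
finger_force: 0.0
clock: 5.33
tool_pos: [0.6284, 0.1069, 0.011]
eef_rot: [1.0, 0.027, -0.0, 0.0]
contact_force: [-0.2, 0.1, 0.4]
opening: 0.863
finger_force: 0.0
clock: 5.5
tool_pos: [0.6284, 0.1069, 0.0079]
eef_rot: [1.0, 0.027, -0.0, 0.0]
contact_force: [0.2, -0.5, 0.2]
opening: 0.862
finger_force: 0.0
[-0.43889108  0.8610472  -0.48273226] [0.6284934  0.10690429 0.00810419]
```

View pics/w4.png

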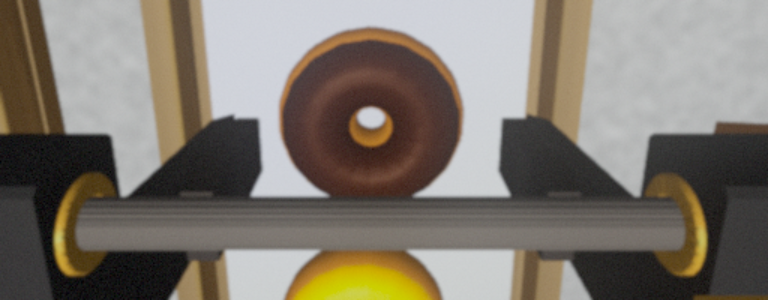

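No contact at a reported z of 0.008, which is below the tray floor. The true tips really are higher by about 37 mm, so I continue down in steps and watch the force.

```bash

python3 -m jog '[{"wx":0,"wy":0,"wz":0,"dx":0,"dy":0,"dz":-0.024,"hand":0.14},{"wx":0,"wy":0,"wz":0,"dx":0,"dy":0,"dz":-0.024,"hand":0.14},{"wx":0,"wy":0,"wz":0,"dx":0,"dy":0,"dz":0,"hand":0.14}]' | egrep 'pos|force'
python3 -m jog '[{"wx":0,"wy":0,"wz":0,"dx":0,"dy":0,"dz":-0.02,"hand":0.14},{"wx":0,"wy":0,"wz":0,"dx":0,"dy":0,"dz":0,"hand":0.14}]' | egrep 'pos|force'
python3 -m jog '[{"wx":0,"wy":0,"wz":0,"dx":0,"dy":0,"dz":-0.012,"hand":0.14},{"wx":0,"wy":0,"wz":0,"dx":0,"dy":0,"dz":0,"hand":0.14}]' | egrep 'pos|force'
python3 -m jog '[{"wx":0,"wy":0,"wz":0,"dx":0,"dy":0,"dz":-0.012,"hand":0.14},{"wx":0,"wy":0,"wz":0,"dx":0,"dy":0,"dz":0,"hand":0.14}]' | egrep 'pos|force'
python3 - <<'E'
from plant import r
import cv2
cv2.imwrite('pics/w5.png',cv2.resize(r.snapshot('wrist')[150:350,:,::-1],(768,300)))
E
```

```text
tool_pos: [0.6277, 0.1069, -0.005]
contact_force: [0.6, 0.1, -0.7]
finger_force: 0.0
tool_pos: [0.6282, 0.1069, -0.0094]
contact_force: [-1.0, -0.2, -0.3]
finger_force: 0.0
tool_pos: [0.6286, 0.107, -0.0119]
contact_force: [-0.2, -0.2, 0.5]
finger_force: 0.0
tool_pos: [0.6286, 0.107, -0.0148]
contact_force: [0.7, 0.2, -0.5]
finger_force: 0.0
```

View pics/w5.png

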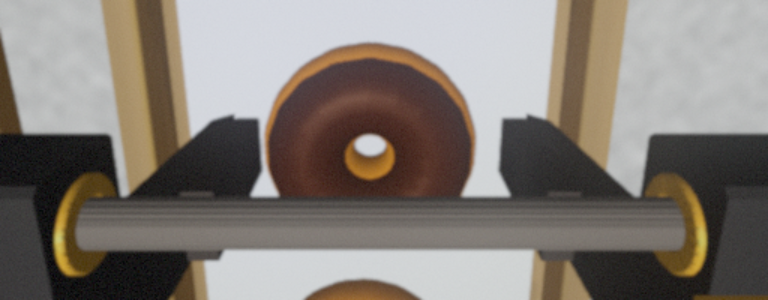

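The doughnut sits between the tips (left 260, right 500, doughnut centre 370), with the tips at about z 0.022. I go 6 mm lower, shift 2 mm in +y and close.

```bash

python3 -m jog '[{"wx":0,"wy":0,"wz":0,"dx":0,"dy":0.009,"dz":-0.012,"hand":0.14},{"wx":0,"wy":0,"wz":0,"dx":0,"dy":0,"dz":-0.012,"hand":0.14},{"wx":0,"wy":0,"wz":0,"dx":0,"dy":0,"dz":0,"hand":0.14}]' | egrep 'pos|force'
python3 -m jog '[{"wx":0,"wy":0,"wz":0,"dx":0,"dy":0,"dz":0,"hand":0.4},{"wx":0,"wy":0,"wz":0,"dx":0,"dy":0,"dz":0,"hand":0.4},{"wx":0,"wy":0,"wz":0,"dx":0,"dy":0,"dz":0,"hand":0.4},{"wx":0,"wy":0,"wz":0,"dx":0,"dy":0,"dz":0,"hand":0.4},{"wx":0,"wy":0,"wz":0,"dx":0,"dy":0,"dz":0,"hand":0.4}]' 15
```

```text
tool_pos: [0.6283, 0.1096, -0.0211]
contact_force: [-0.8, 0.1, -0.3]
finger_force: 0.0
clock: 7.02
tool_pos: [0.6289, 0.1092, -0.0204]
eef_rot: [1.0, 0.027, 0.0, 0.0]
contact_force: [-0.4, 0.7, -1.4]
opening: 0.743
finger_force: 15.0
```

Gripped at an opening of 65 mm with 15 N. I lift and carry it to kraft compartment +x at (0.574, −0.099).

```bash

python3 -m jog '[{"wx":0,"wy":0,"wz":0,"dx":0,"dy":0,"dz":0.04,"hand":0.4},{"wx":0,"wy":0,"wz":0,"dx":0,"dy":0,"dz":0.08,"hand":0.4},{"wx":0,"wy":0,"wz":0,"dx":0,"dy":0,"dz":0.1,"hand":0.4},{"wx":0,"wy":0,"wz":0,"dx":0,"dy":0,"dz":0.1,"hand":0.4},{"wx":0,"wy":0,"wz":0,"dx":0,"dy":0,"dz":0.06,"hand":0.4}]' | egrep 'pos|open|force'
python3 -m jog '[{"wx":0,"wy":0,"wz":-0.012,"dx":-0.02,"dy":-0.08,"dz":0,"hand":0.4},{"wx":0,"wy":0,"wz":-0.012,"dx":-0.037,"dy":-0.14,"dz":0,"hand":0.4},{"wx":0,"wy":0,"wz":0,"dx":-0.037,"dy":-0.14,"dz":0,"hand":0.4},{"wx":0,"wy":0,"wz":0,"dx":-0.037,"dy":-0.14,"dz":0,"hand":0.4},{"wx":0,"wy":0,"wz":0,"dx":-0.037,"dy":-0.14,"dz":0,"hand":0.4}]' | egrep 'pos|open|force'
python3 -m jog '[{"wx":0,"wy":0,"wz":0,"dx":-0.037,"dy":-0.13,"dz":0,"hand":0.4},{"wx":0,"wy":0,"wz":0,"dx":-0.015,"dy":-0.06,"dz":0,"hand":0.4},{"wx":0,"wy":0,"wz":0,"dx":0,"dy":0,"dz":0,"hand":0.4}]'
python3 - <<'E'
from h import *
i=r.camera_info('top');r.snapshot('top')
for d in r.masks_of('top','box_kraft')[:2]: print(d['p'],d['bbox'],fit('box_kraft',[(d['region'].astype(np.float32),i)],np.array([.5247,-.0994,.009]),0))
cv2.imwrite('pics/w6.png',cv2.resize(r.snapshot('wrist')[:,:,::-1],(768,576)))
E
```

```text
tool_pos: [0.6302, 0.1094, 0.0779]
contact_force: [0.3, -0.1, -0.6]
opening: 0.746
finger_force: 15.0
tool_pos: [0.5865, -0.0522, 0.0755]
contact_force: [0.6, -0.8, -0.7]
opening: 0.743
finger_force: 15.0
clock: 8.1
tool_pos: [0.5721, -0.1051, 0.0754]
eef_rot: [1.0, -0.001, -0.0, 0.002]
contact_force: [0.4, -0.8, -0.6]
opening: 0.743
finger_force: 15.0
0.59 [278.5, 167.1, 346.8, 244.0] (array([ 0.52403815, -0.09914113, -0.01176424]), np.float64(0.29016536474227905))
0.39 [112.2, 188.4, 142.9, 217.5] (array([ 0.5247, -0.0994,  0.009 ]), np.float64(1.0))
```

View pics/w6.png

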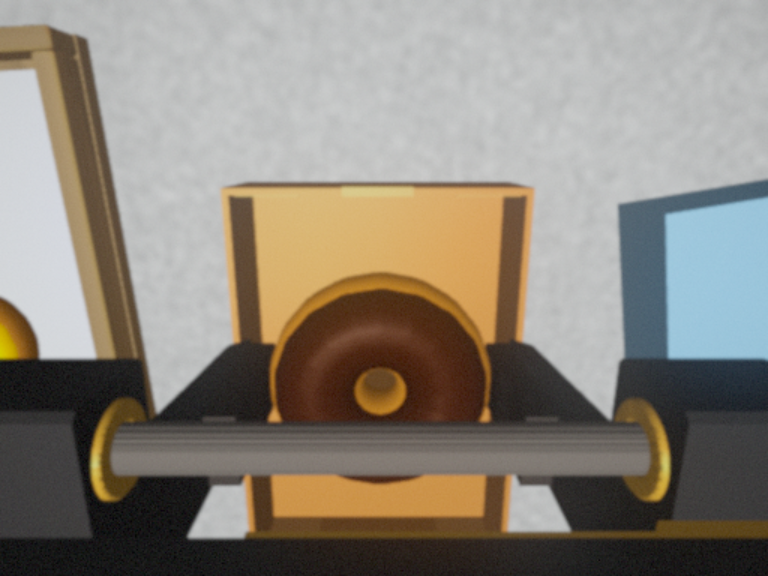

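The doughnut is held level and centred over the kraft box's far compartment (380,390). I lower and release it.

```bash

python3 -m jog '[{"wx":0,"wy":0,"wz":0,"dx":0.004,"dy":0.018,"dz":-0.06,"hand":0.4},{"wx":0,"wy":0,"wz":0,"dx":0,"dy":0,"dz":-0.1,"hand":0.4},{"wx":0,"wy":0,"wz":0,"dx":0,"dy":0,"dz":-0.1,"hand":0.4},{"wx":0,"wy":0,"wz":0,"dx":0,"dy":0,"dz":-0.08,"hand":0.4},{"wx":0,"wy":0,"wz":0,"dx":0,"dy":0,"dz":-0.04,"hand":0.4}]' | egrep 'pos|open|force'
python3 -m jog '[{"wx":0,"wy":0,"wz":0,"dx":0,"dy":0,"dz":-0.02,"hand":0.4},{"wx":0,"wy":0,"wz":0,"dx":0,"dy":0,"dz":-0.006,"hand":0.4},{"wx":0,"wy":0,"wz":0,"dx":0,"dy":0,"dz":0,"hand":0.4}]' | egrep 'pos|open|force'
python3 -m jog '[{"wx":0,"wy":0,"wz":0,"dx":0,"dy":0,"dz":0,"hand":0.2},{"wx":0,"wy":0,"wz":0,"dx":0,"dy":0,"dz":0,"hand":0.14},{"wx":0,"wy":0,"wz":0,"dx":0,"dy":0,"dz":0,"hand":0.14}]' | egrep 'pos|open|force'
```

```text
tool_pos: [0.5742, -0.0903, -0.0226]
contact_force: [-0.3, -0.2, -0.8]
opening: 0.744
finger_force: 15.0
tool_pos: [0.5755, -0.093, -0.0265]
contact_force: [0.4, 0.4, -0.2]
opening: 0.746
finger_force: 15.0
tool_pos: [0.5756, -0.0939, -0.026]
contact_force: [-0.3, -0.6, 0.2]
opening: 0.858
finger_force: 0.0
```

Released. Next the muffin at (0.4556, 0.1017).

```bash

python3 -m jog '[{"wx":0,"wy":0,"wz":0,"dx":0,"dy":0,"dz":0.04,"hand":0.14},{"wx":0,"wy":0,"wz":0,"dx":0,"dy":0,"dz":0.1,"hand":0.14},{"wx":0,"wy":0,"wz":0,"dx":0,"dy":0,"dz":0.1,"hand":0.14},{"wx":0,"wy":0,"wz":0,"dx":0,"dy":0,"dz":0.1,"hand":0.14},{"wx":0,"wy":0,"wz":0,"dx":0,"dy":0,"dz":0.1,"hand":0.14}]' | egrep 'pos|open|force'
python3 -m jog '[{"wx":0,"wy":0,"wz":0.012,"dx":-0.08,"dy":0.13,"dz":0,"hand":0.14},{"wx":0,"wy":0,"wz":0.012,"dx":-0.08,"dy":0.13,"dz":0,"hand":0.14},{"wx":0,"wy":0,"wz":0,"dx":-0.08,"dy":0.13,"dz":0,"hand":0.14},{"wx":0,"wy":0,"wz":0,"dx":-0.08,"dy":0.13,"dz":0,"hand":0.14},{"wx":0,"wy":0,"wz":0,"dx":-0.08,"dy":0.13,"dz":0,"hand":0.14}]' | egrep 'pos|open|force'
python3 -m jog '[{"wx":0,"wy":0,"wz":0,"dx":-0.08,"dy":0.13,"dz":0,"hand":0.14},{"wx":0,"wy":0,"wz":0,"dx":0,"dy":0,"dz":0,"hand":0.14},{"wx":0,"wy":0,"wz":0,"dx":0,"dy":0,"dz":0,"hand":0.14}]'
python3 - <<'E'
from h import *
i=r.camera_info('wrist');a=r.snapshot('wrist');p=r.get_state()['tool_pos'];print(p)
for d in r.masks_of('wrist','muffin')[:4]: print(round(d['p'],2),d['bbox'],fit('muffin',[(d['region'].astype(np.float32),i)],np.array([.4556,.1017,0]),.01), a[d['region']].mean(0))
cv2.imwrite('pics/w7.png',cv2.resize(a[:,:,::-1],(768,576)))
E
```

```text
tool_pos: [0.5748, -0.0939, 0.0852]
contact_force: [0.4, -0.9, -0.0]
opening: 0.861
finger_force: 0.0
tool_pos: [0.4742, 0.0699, 0.0842]
contact_force: [-0.0, 1.3, -0.8]
opening: 0.859
finger_force: 0.0
clock: 10.25
tool_pos: [0.454, 0.1038, 0.084]
eef_rot: [1.0, 0.03, 0.0, -0.001]
contact_force: [0.5, -0.1, -0.1]
opening: 0.863
finger_force: 0.0
[0.45519715 0.10181714 0.08387365]
0.96 [206.4, 155.5, 305.4, 251.6] (array([0.45590204, 0.10193071, 0.02417945]), np.float64(0.08265471458435059)) [125.67810279  79.50861126  57.99576271]
0.87 [182.4, 316.0, 269.1, 358.7] (array([0.4556, 0.1017, 0.    ]), np.float64(1.0)) [ 15.97513514 146.31135135 133.62342342]
0.83 [363.3, 322.8, 396.0, 356.2] (array([0.4556, 0.1017, 0.    ]), np.float64(1.0)) [ 19.41640867 129.65325077 118.13931889]
```

View pics/w7.png

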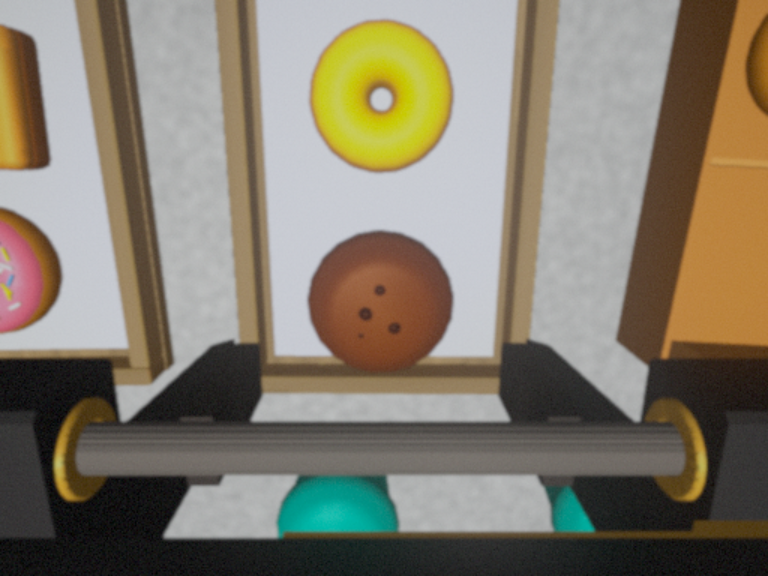

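The wrist view shows the brown muffin at (380,300), centred between the fingers and on the fit. I lower, grip the crown and lift.

```bash

python3 -m jog '[{"wx":0,"wy":0,"wz":0,"dx":0.002,"dy":0,"dz":-0.06,"hand":0.14},{"wx":0,"wy":0,"wz":0,"dx":0,"dy":0,"dz":-0.1,"hand":0.14},{"wx":0,"wy":0,"wz":0,"dx":0,"dy":0,"dz":-0.1,"hand":0.14},{"wx":0,"wy":0,"wz":0,"dx":0,"dy":0,"dz":-0.06,"hand":0.14},{"wx":0,"wy":0,"wz":0,"dx":0,"dy":0,"dz":-0.028,"hand":0.14}]' | egrep 'pos|open|force'
python3 -m jog '[{"wx":0,"wy":0,"wz":0,"dx":0,"dy":0,"dz":0,"hand":0.14},{"wx":0,"wy":0,"wz":0,"dx":0,"dy":0,"dz":0,"hand":0.4},{"wx":0,"wy":0,"wz":0,"dx":0,"dy":0,"dz":0,"hand":0.4},{"wx":0,"wy":0,"wz":0,"dx":0,"dy":0,"dz":0,"hand":0.4},{"wx":0,"wy":0,"wz":0,"dx":0,"dy":0,"dz":0,"hand":0.4}]' 18 | egrep 'pos|open|force'
python3 -m jog '[{"wx":0,"wy":0,"wz":0,"dx":0,"dy":0,"dz":0.04,"hand":0.4},{"wx":0,"wy":0,"wz":0,"dx":0,"dy":0,"dz":0.08,"hand":0.4},{"wx":0,"wy":0,"wz":0,"dx":0,"dy":0,"dz":0.1,"hand":0.4},{"wx":0,"wy":0,"wz":0,"dx":0,"dy":0,"dz":0.1,"hand":0.4},{"wx":0,"wy":0,"wz":0,"dx":0,"dy":0,"dz":0.06,"hand":0.4}]'
```

```text
tool_pos: [0.4557, 0.099, -0.0056]
contact_force: [0.1, -0.6, 0.1]
opening: 0.857
finger_force: 0.0
tool_pos: [0.456, 0.1012, -0.0031]
contact_force: [0.2, 0.4, -0.6]
opening: 0.735
finger_force: 18.0
clock: 11.6
tool_pos: [0.4559, 0.1013, 0.0939]
eef_rot: [1.0, 0.027, 0.001, -0.0]
contact_force: [-0.5, 0.5, -1.2]
opening: 0.742
finger_force: 18.0
```

```bash

python3 -m jog '[{"wx":0,"wy":0,"wz":-0.012,"dx":0.012,"dy":-0.09,"dz":0,"hand":0.4},{"wx":0,"wy":0,"wz":-0.012,"dx":0.012,"dy":-0.13,"dz":0,"hand":0.4},{"wx":0,"wy":0,"wz":0,"dx":0.012,"dy":-0.14,"dz":0,"hand":0.4},{"wx":0,"wy":0,"wz":0,"dx":0.012,"dy":-0.14,"dz":0,"hand":0.4},{"wx":0,"wy":0,"wz":0,"dx":0.012,"dy":-0.14,"dz":0,"hand":0.4}]' | egrep 'pos|open|force'
python3 -m jog '[{"wx":0,"wy":0,"wz":0,"dx":0.012,"dy":-0.12,"dz":0,"hand":0.4},{"wx":0,"wy":0,"wz":0,"dx":0.004,"dy":-0.042,"dz":0,"hand":0.4},{"wx":0,"wy":0,"wz":0,"dx":0,"dy":0,"dz":0,"hand":0.4},{"wx":0,"wy":0,"wz":0,"dx":0,"dy":0,"dz":0,"hand":0.4}]' | egrep 'pos|open|force'
python3 - <<'E'
from h import *
a=r.snapshot('scene')[:,:,::-1];b=r.snapshot('wrist')[:,:,::-1]
cv2.imwrite('pics/m8.png',np.hstack([cv2.resize(a[100:260,170:340],(319,300),interpolation=2),cv2.resize(b,(400,300))]));print(r.get_state()['tool_pos'])
E
```

```text
tool_pos: [0.4702, -0.0602, 0.0921]
contact_force: [0.5, 0.3, -0.6]
opening: 0.737
finger_force: 18.0
tool_pos: [0.4742, -0.0987, 0.0916]
contact_force: [-0.1, 0.1, -1.3]
opening: 0.742
finger_force: 18.0
[ 0.47426378 -0.09686456  0.09133495]
```

View pics/m8.png

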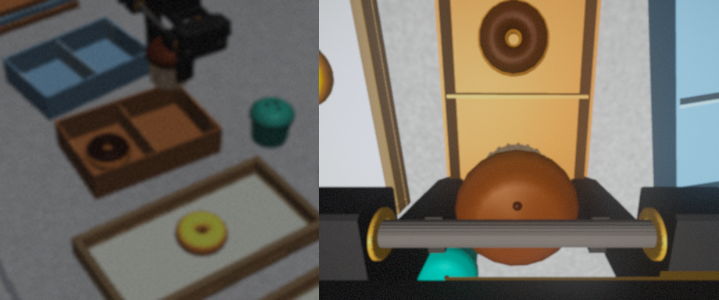

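The chocolate doughnut sits flat in the far compartment (513,38), and the held muffin is level over the near one. I lower and release it.

```bash

python3 -m jog '[{"wx":0,"wy":0,"wz":0,"dx":0.003,"dy":-0.006,"dz":-0.06,"hand":0.4},{"wx":0,"wy":0,"wz":0,"dx":0,"dy":0,"dz":-0.1,"hand":0.4},{"wx":0,"wy":0,"wz":0,"dx":0,"dy":0,"dz":-0.1,"hand":0.4},{"wx":0,"wy":0,"wz":0,"dx":0,"dy":0,"dz":-0.08,"hand":0.4},{"wx":0,"wy":0,"wz":0,"dx":0,"dy":0,"dz":-0.04,"hand":0.4}]' | egrep 'pos|open|force'
python3 -m jog '[{"wx":0,"wy":0,"wz":0,"dx":0,"dy":0,"dz":-0.014,"hand":0.4},{"wx":0,"wy":0,"wz":0,"dx":0,"dy":0,"dz":-0.006,"hand":0.4},{"wx":0,"wy":0,"wz":0,"dx":0,"dy":0,"dz":0,"hand":0.4}]' | egrep 'pos|open|force'
python3 -m jog '[{"wx":0,"wy":0,"wz":0,"dx":0,"dy":0,"dz":0,"hand":0.2},{"wx":0,"wy":0,"wz":0,"dx":0,"dy":0,"dz":0,"hand":0.14},{"wx":0,"wy":0,"wz":0,"dx":0,"dy":0,"dz":0,"hand":0.14}]' | egrep 'pos|open|force'
python3 -m jog '[{"wx":0,"wy":0,"wz":0,"dx":0,"dy":0,"dz":0.04,"hand":0.14},{"wx":0,"wy":0,"wz":0,"dx":0,"dy":0,"dz":0.1,"hand":0.14},{"wx":0,"wy":0,"wz":0,"dx":0,"dy":0,"dz":0.1,"hand":0.14},{"wx":0,"wy":0,"wz":0,"dx":0,"dy":0,"dz":0.1,"hand":0.14},{"wx":0,"wy":0,"wz":0,"dx":0,"dy":0,"dz":0.06,"hand":0.14}]' | egrep 'pos|open|force'
```

```text
tool_pos: [0.4742, -0.098, -0.0058]
contact_force: [0.4, 0.1, -0.8]
opening: 0.738
finger_force: 18.0
tool_pos: [0.4755, -0.1001, -0.0085]
contact_force: [0.1, 0.1, -0.5]
opening: 0.74
finger_force: 18.0
tool_pos: [0.4757, -0.1009, -0.0081]
contact_force: [0.3, 0.2, -0.5]
opening: 0.86
finger_force: 0.0
tool_pos: [0.4758, -0.101, 0.0941]
contact_force: [-0.5, -0.5, -0.0]
opening: 0.861
finger_force: 0.0
```

```bash

python3 -m jog '[{"wx":0,"wy":0,"wz":0,"dx":0.021,"dy":0.145,"dz":0,"hand":0.14},{"wx":0,"wy":0,"wz":0,"dx":0.021,"dy":0.145,"dz":0,"hand":0.14},{"wx":0,"wy":0,"wz":0,"dx":0.021,"dy":0.145,"dz":0,"hand":0.14},{"wx":0,"wy":0,"wz":0,"dx":0.021,"dy":0.145,"dz":0,"hand":0.14},{"wx":0,"wy":0,"wz":0,"dx":0.021,"dy":0.145,"dz":0,"hand":0.14}]' | egrep 'pos|open|force'
python3 -m jog '[{"wx":0,"wy":0,"wz":0,"dx":0.021,"dy":0.145,"dz":0,"hand":0.14},{"wx":0,"wy":0,"wz":0,"dx":0.021,"dy":0.145,"dz":0,"hand":0.14},{"wx":0,"wy":0,"wz":0,"dx":0.021,"dy":0.145,"dz":0,"hand":0.14},{"wx":0,"wy":0,"wz":0,"dx":0.021,"dy":0.145,"dz":0,"hand":0.14},{"wx":0,"wy":0,"wz":0,"dx":0.021,"dy":0.145,"dz":0,"hand":0.14}]' | egrep 'pos|open|force'
python3 -m jog '[{"wx":0,"wy":0,"wz":0,"dx":0.018,"dy":0.145,"dz":0,"hand":0.14},{"wx":0,"wy":0,"wz":0,"dx":0,"dy":0,"dz":0,"hand":0.14},{"wx":0,"wy":0,"wz":0,"dx":0,"dy":0,"dz":0,"hand":0.14}]'
python3 - <<'E'
from h import *
i=r.camera_info('wrist');a=r.snapshot('wrist');p=r.get_state()['tool_pos'];print(p)
for n,g,z in(('danish',[.5323,.2984,0],.01),('doughnut_pink',[.4522,.2975,0],.01)):
  for d in r.masks_of('wrist',n)[:3]: print(n,round(d['p'],2),d['bbox'],fit(n,[(d['region'].astype(np.float32),i)],np.array(g),z))
i=r.camera_info('top');a=r.snapshot('top')
for n,g in(('box_kraft',[.5247,-.0994,.009]),('box_blue',[.5273,-.3029,.1735])):
  for d in r.masks_of('top',n)[:1]: print(n,round(d['p'],2),d['bbox'],fit(n,[(d['region'].astype(np.float32),i)],np.array(g),0))
E
```

```text
tool_pos: [0.5014, 0.0821, 0.0922]
contact_force: [0.0, -0.8, -1.0]
opening: 0.864
finger_force: 0.0
tool_pos: [0.5273, 0.2636, 0.0922]
contact_force: [-0.0, 0.3, -0.3]
opening: 0.859
finger_force: 0.0
clock: 14.87
tool_pos: [0.5313, 0.3014, 0.0918]
eef_rot: [1.0, 0.006, 0.0, -0.001]
contact_force: [0.9, -0.5, 0.6]
opening: 0.862
finger_force: 0.0
[0.53159193 0.29830936 0.09165346]
danish 0.71 [209.0, 145.3, 299.0, 226.6] (array([0.53305246, 0.29869776, 0.01146197]), np.float64(0.04878890514373779))
doughnut_pink 0.57 [216.1, 245.3, 292.2, 281.8] (array([0.45131238, 0.29693302, 0.01465168]), np.float64(0.5475969314575195))
box_kraft 0.64 [277.5, 148.4, 349.7, 246.8] (array([ 0.5253639 , -0.09912464,  0.0008493 ]), np.float64(0.25535792112350464))
box_blue 0.71 [364.4, 137.7, 454.8, 245.6] (array([ 0.5274485 , -0.302964  ,  0.16928293]), np.float64(0.02037888765335083))
```

The Danish fits at (0.533, 0.2985) with yaw 0.01, matching the tool. I lower, grip and lift.

```bash

python3 -m jog '[{"wx":0,"wy":0,"wz":0,"dx":0.005,"dy":0.002,"dz":-0.08,"hand":0.14},{"wx":0,"wy":0,"wz":0,"dx":0,"dy":0,"dz":-0.1,"hand":0.14},{"wx":0,"wy":0,"wz":0,"dx":0,"dy":0,"dz":-0.1,"hand":0.14},{"wx":0,"wy":0,"wz":0,"dx":0,"dy":0,"dz":-0.08,"hand":0.14},{"wx":0,"wy":0,"wz":0,"dx":0,"dy":0,"dz":-0.05,"hand":0.14}]' | egrep 'pos|open|force'
python3 -m jog '[{"wx":0,"wy":0,"wz":0,"dx":0,"dy":0,"dz":-0.026,"hand":0.14},{"wx":0,"wy":0,"wz":0,"dx":0,"dy":0,"dz":-0.016,"hand":0.14},{"wx":0,"wy":0,"wz":0,"dx":0,"dy":0,"dz":0,"hand":0.14}]' | egrep 'pos|open|force'
python3 -m jog '[{"wx":0,"wy":0,"wz":0,"dx":0,"dy":0,"dz":0,"hand":0.4},{"wx":0,"wy":0,"wz":0,"dx":0,"dy":0,"dz":0,"hand":0.4},{"wx":0,"wy":0,"wz":0,"dx":0,"dy":0,"dz":0,"hand":0.4},{"wx":0,"wy":0,"wz":0,"dx":0,"dy":0,"dz":0,"hand":0.4},{"wx":0,"wy":0,"wz":0,"dx":0,"dy":0,"dz":0,"hand":0.4}]' 15 | egrep 'pos|open|force'
python3 -m jog '[{"wx":0,"wy":0,"wz":0,"dx":0,"dy":0,"dz":0.04,"hand":0.4},{"wx":0,"wy":0,"wz":0,"dx":0,"dy":0,"dz":0.08,"hand":0.4},{"wx":0,"wy":0,"wz":0,"dx":0,"dy":0,"dz":0.1,"hand":0.4},{"wx":0,"wy":0,"wz":0,"dx":0,"dy":0,"dz":0.12,"hand":0.4},{"wx":0,"wy":0,"wz":0,"dx":0,"dy":0,"dz":0.12,"hand":0.4}]'
```

```text
tool_pos: [0.5324, 0.2969, -0.0134]
contact_force: [-0.2, -0.5, 0.1]
opening: 0.86
finger_force: 0.0
tool_pos: [0.5335, 0.2983, -0.022]
contact_force: [0.1, 0.6, 0.6]
opening: 0.859
finger_force: 0.0
tool_pos: [0.5342, 0.299, -0.0208]
contact_force: [-0.5, 0.1, 5.4]
opening: 0.705
finger_force: 15.0
clock: 16.67
tool_pos: [0.5326, 0.2981, 0.0943]
eef_rot: [1.0, 0.003, -0.001, 0.0]
contact_force: [0.2, 0.1, -0.6]
opening: 0.702
finger_force: 15.0
```

```bash

python3 -m jog '[{"wx":0,"wy":0,"wz":0.02,"dx":0.01,"dy":-0.09,"dz":0,"hand":0.4},{"wx":0,"wy":0,"wz":0.02,"dx":0.01,"dy":-0.14,"dz":0,"hand":0.4},{"wx":0,"wy":0,"wz":0.02,"dx":0.01,"dy":-0.14,"dz":0,"hand":0.4},{"wx":0,"wy":0,"wz":0.02,"dx":0.01,"dy":-0.14,"dz":0,"hand":0.4},{"wx":0,"wy":0,"wz":0,"dx":0.01,"dy":-0.14,"dz":0,"hand":0.4}]' | egrep 'pos|open|force'
python3 -m jog '[{"wx":0,"wy":0,"wz":0,"dx":0.01,"dy":-0.14,"dz":0,"hand":0.4},{"wx":0,"wy":0,"wz":0,"dx":0.01,"dy":-0.14,"dz":0,"hand":0.4},{"wx":0,"wy":0,"wz":0,"dx":0.01,"dy":-0.14,"dz":0,"hand":0.4},{"wx":0,"wy":0,"wz":0,"dx":0.01,"dy":-0.14,"dz":0,"hand":0.4},{"wx":0,"wy":0,"wz":0,"dx":0.01,"dy":-0.14,"dz":0,"hand":0.4}]' | egrep 'pos|open|force'
python3 -m jog '[{"wx":0,"wy":0,"wz":0,"dx":0.01,"dy":-0.14,"dz":0,"hand":0.4},{"wx":0,"wy":0,"wz":0,"dx":0.01,"dy":-0.14,"dz":0,"hand":0.4},{"wx":0,"wy":0,"wz":0,"dx":0.01,"dy":-0.14,"dz":0,"hand":0.4},{"wx":0,"wy":0,"wz":0,"dx":0.01,"dy":-0.14,"dz":0,"hand":0.4},{"wx":0,"wy":0,"wz":0,"dx":0.01,"dy":-0.14,"dz":0,"hand":0.4}]' | egrep 'pos|open|force'
python3 -m jog '[{"wx":0,"wy":0,"wz":0,"dx":0.01,"dy":-0.14,"dz":0,"hand":0.4},{"wx":0,"wy":0,"wz":0,"dx":0.01,"dy":-0.12,"dz":0,"hand":0.4},{"wx":0,"wy":0,"wz":0,"dx":0.002,"dy":-0.062,"dz":0,"hand":0.4},{"wx":0,"wy":0,"wz":0,"dx":0,"dy":0,"dz":0,"hand":0.4},{"wx":0,"wy":0,"wz":0,"dx":0,"dy":0,"dz":0,"hand":0.4}]'
python3 - <<'E'
from plant import r
print(r.get_state()['tool_pos'])
E
```

```text
tool_pos: [0.5456, 0.1344, 0.0937]
contact_force: [0.8, -0.3, -1.0]
opening: 0.701
finger_force: 15.0
tool_pos: [0.558, -0.0408, 0.0936]
contact_force: [-0.4, -0.4, -0.7]
opening: 0.699
finger_force: 15.0
tool_pos: [0.5703, -0.2159, 0.0936]
contact_force: [0.4, 0.0, -0.2]
opening: 0.701
finger_force: 15.0
clock: 18.33
tool_pos: [0.5759, -0.2938, 0.093]
eef_rot: [0.997, 0.083, -0.0, -0.001]
contact_force: [-0.0, 1.3, 0.1]
opening: 0.7
finger_force: 15.0
[ 0.57591495 -0.29381367  0.09302741]
```

```bash

python3 -m jog '[{"wx":0,"wy":0,"wz":0,"dx":0,"dy":-0.003,"dz":-0.06,"hand":0.4},{"wx":0,"wy":0,"wz":0,"dx":0,"dy":0,"dz":-0.1,"hand":0.4},{"wx":0,"wy":0,"wz":0,"dx":0,"dy":0,"dz":-0.12,"hand":0.4},{"wx":0,"wy":0,"wz":0,"dx":0,"dy":0,"dz":-0.1,"hand":0.4},{"wx":0,"wy":0,"wz":0,"dx":0,"dy":0,"dz":-0.06,"hand":0.4}]' | egrep 'pos|open|force'
python3 -m jog '[{"wx":0,"wy":0,"wz":0,"dx":0,"dy":0,"dz":-0.026,"hand":0.4},{"wx":0,"wy":0,"wz":0,"dx":0,"dy":0,"dz":-0.014,"hand":0.4},{"wx":0,"wy":0,"wz":0,"dx":0,"dy":0,"dz":0,"hand":0.4}]' | egrep 'pos|open|force'
python3 -m jog '[{"wx":0,"wy":0,"wz":0,"dx":0,"dy":0,"dz":0,"hand":0.2},{"wx":0,"wy":0,"wz":0,"dx":0,"dy":0,"dz":0,"hand":0.14},{"wx":0,"wy":0,"wz":0,"dx":0,"dy":0,"dz":0,"hand":0.14}]' | egrep 'pos|open|force'
python3 -m jog '[{"wx":0,"wy":0,"wz":0,"dx":0,"dy":0,"dz":0.04,"hand":0.14},{"wx":0,"wy":0,"wz":0,"dx":0,"dy":0,"dz":0.1,"hand":0.14},{"wx":0,"wy":0,"wz":0,"dx":0,"dy":0,"dz":0.12,"hand":0.14},{"wx":0,"wy":0,"wz":0,"dx":0,"dy":0,"dz":0.12,"hand":0.14},{"wx":0,"wy":0,"wz":0,"dx":0,"dy":0,"dz":0.1,"hand":0.14}]' | egrep 'pos|open|force|rot'
```

```text
tool_pos: [0.5754, -0.2903, -0.0194]
contact_force: [-0.1, 0.3, -0.4]
opening: 0.701
finger_force: 15.0
tool_pos: [0.5769, -0.2942, -0.0267]
contact_force: [-0.1, -0.2, -0.4]
opening: 0.705
finger_force: 15.0
tool_pos: [0.5773, -0.2957, -0.0256]
contact_force: [-0.1, 0.4, -0.1]
opening: 0.855
finger_force: 0.0
tool_pos: [0.577, -0.2957, 0.0963]
eef_rot: [0.997, 0.083, 0.001, 0.001]
contact_force: [0.6, -0.4, 0.4]
opening: 0.862
finger_force: 0.0
```

Next the pink doughnut at (0.452, 0.297).

```bash

python3 -m jog '[{"wx":0,"wy":0,"wz":-0.015,"dx":-0.029,"dy":0.139,"dz":0,"hand":0.14},{"wx":0,"wy":0,"wz":-0.015,"dx":-0.029,"dy":0.139,"dz":0,"hand":0.14},{"wx":0,"wy":0,"wz":-0.015,"dx":-0.029,"dy":0.139,"dz":0,"hand":0.14},{"wx":0,"wy":0,"wz":0,"dx":-0.029,"dy":0.139,"dz":0,"hand":0.14},{"wx":0,"wy":0,"wz":0,"dx":-0.029,"dy":0.139,"dz":0,"hand":0.14}]' | egrep 'pos|open|force'
python3 -m jog '[{"wx":0,"wy":0,"wz":0,"dx":-0.029,"dy":0.139,"dz":0,"hand":0.14},{"wx":0,"wy":0,"wz":0,"dx":-0.029,"dy":0.139,"dz":0,"hand":0.14},{"wx":0,"wy":0,"wz":0,"dx":-0.029,"dy":0.139,"dz":0,"hand":0.14},{"wx":0,"wy":0,"wz":0,"dx":-0.029,"dy":0.139,"dz":0,"hand":0.14},{"wx":0,"wy":0,"wz":0,"dx":-0.029,"dy":0.139,"dz":0,"hand":0.14}]' | egrep 'pos|open|force'
python3 -m jog '[{"wx":0,"wy":0,"wz":0,"dx":-0.029,"dy":0.139,"dz":0,"hand":0.14},{"wx":0,"wy":0,"wz":0,"dx":-0.029,"dy":0.139,"dz":0,"hand":0.14},{"wx":0,"wy":0,"wz":0,"dx":-0.029,"dy":0.139,"dz":0,"hand":0.14},{"wx":0,"wy":0,"wz":0,"dx":-0.029,"dy":0.139,"dz":0,"hand":0.14},{"wx":0,"wy":0,"wz":0,"dx":-0.029,"dy":0.139,"dz":0,"hand":0.14}]' | egrep 'pos|open|force'
python3 -m jog '[{"wx":0,"wy":0,"wz":0,"dx":-0.03,"dy":0.139,"dz":0,"hand":0.14},{"wx":0,"wy":0,"wz":0,"dx":-0.03,"dy":0.139,"dz":0,"hand":0.14},{"wx":0,"wy":0,"wz":0,"dx":0,"dy":0,"dz":0,"hand":0.14},{"wx":0,"wy":0,"wz":0,"dx":0,"dy":0,"dz":0,"hand":0.14}]'
python3 - <<'E'
from h import *
i=r.camera_info('wrist');a=r.snapshot('wrist');print(r.get_state()['tool_pos'])
for d in r.masks_of('wrist','doughnut_pink')[:3]: print(round(d['p'],2),d['bbox'],fit('doughnut_pink',[(d['region'].astype(np.float32),i)],np.array([.4518,.2972,0]),.01))
E
```

```text
tool_pos: [0.54, -0.1202, 0.0944]
contact_force: [0.8, 0.4, -0.2]
opening: 0.862
finger_force: 0.0
tool_pos: [0.5039, 0.0539, 0.0943]
contact_force: [0.8, -0.4, -1.0]
opening: 0.86
finger_force: 0.0
tool_pos: [0.4674, 0.228, 0.0942]
contact_force: [0.4, 0.2, -0.8]
opening: 0.862
finger_force: 0.0
clock: 21.25
tool_pos: [0.4518, 0.2988, 0.094]
eef_rot: [0.999, 0.041, 0.0, -0.001]
contact_force: [0.0, -0.2, -0.3]
opening: 0.861
finger_force: 0.0
[0.452564   0.29601541 0.09383536]
```

```bash

python3 -m jog '[{"wx":0,"wy":0,"wz":0,"dx":-0.002,"dy":0.004,"dz":-0.08,"hand":0.14},{"wx":0,"wy":0,"wz":0,"dx":0,"dy":0,"dz":-0.1,"hand":0.14},{"wx":0,"wy":0,"wz":0,"dx":0,"dy":0,"dz":-0.1,"hand":0.14},{"wx":0,"wy":0,"wz":0,"dx":0,"dy":0,"dz":-0.08,"hand":0.14},{"wx":0,"wy":0,"wz":0,"dx":0,"dy":0,"dz":-0.05,"hand":0.14}]' | egrep 'pos|open|force'
python3 -m jog '[{"wx":0,"wy":0,"wz":0,"dx":0,"dy":0,"dz":-0.03,"hand":0.14},{"wx":0,"wy":0,"wz":0,"dx":0,"dy":0,"dz":-0.018,"hand":0.14},{"wx":0,"wy":0,"wz":0,"dx":0,"dy":0,"dz":0,"hand":0.14}]' | egrep 'pos|open|force'
python3 -m jog '[{"wx":0,"wy":0,"wz":0,"dx":0,"dy":0,"dz":0,"hand":0.4},{"wx":0,"wy":0,"wz":0,"dx":0,"dy":0,"dz":0,"hand":0.4},{"wx":0,"wy":0,"wz":0,"dx":0,"dy":0,"dz":0,"hand":0.4},{"wx":0,"wy":0,"wz":0,"dx":0,"dy":0,"dz":0,"hand":0.4},{"wx":0,"wy":0,"wz":0,"dx":0,"dy":0,"dz":0,"hand":0.4}]' 15 | egrep 'pos|open|force'
python3 -m jog '[{"wx":0,"wy":0,"wz":0,"dx":0,"dy":0,"dz":0.04,"hand":0.4},{"wx":0,"wy":0,"wz":0,"dx":0,"dy":0,"dz":0.08,"hand":0.4},{"wx":0,"wy":0,"wz":0,"dx":0,"dy":0,"dz":0.1,"hand":0.4},{"wx":0,"wy":0,"wz":0,"dx":0,"dy":0,"dz":0.12,"hand":0.4},{"wx":0,"wy":0,"wz":0,"dx":0,"dy":0,"dz":0.12,"hand":0.4}]'
```

```text
tool_pos: [0.4523, 0.2937, -0.0109]
contact_force: [-0.3, -0.0, 0.1]
opening: 0.861
finger_force: 0.0
tool_pos: [0.4524, 0.2958, -0.0216]
contact_force: [-0.5, 0.8, 0.5]
opening: 0.857
finger_force: 0.0
tool_pos: [0.4527, 0.2969, -0.0206]
contact_force: [-0.6, -1.4, 6.0]
opening: 0.745
finger_force: 15.0
clock: 22.85
tool_pos: [0.4514, 0.2961, 0.0949]
eef_rot: [0.999, 0.038, -0.001, 0.0]
contact_force: [-0.2, 0.1, -0.4]
opening: 0.745
finger_force: 15.0
```

```bash

python3 -m jog '[{"wx":0,"wy":0,"wz":0.015,"dx":0.006,"dy":-0.09,"dz":0,"hand":0.4},{"wx":0,"wy":0,"wz":0.015,"dx":0.006,"dy":-0.14,"dz":0,"hand":0.4},{"wx":0,"wy":0,"wz":0.015,"dx":0.006,"dy":-0.14,"dz":0,"hand":0.4},{"wx":0,"wy":0,"wz":0,"dx":0.006,"dy":-0.14,"dz":0,"hand":0.4},{"wx":0,"wy":0,"wz":0,"dx":0.006,"dy":-0.14,"dz":0,"hand":0.4}]' | egrep 'pos|open|force'
python3 -m jog '[{"wx":0,"wy":0,"wz":0,"dx":0.006,"dy":-0.14,"dz":0,"hand":0.4},{"wx":0,"wy":0,"wz":0,"dx":0.006,"dy":-0.14,"dz":0,"hand":0.4},{"wx":0,"wy":0,"wz":0,"dx":0.006,"dy":-0.14,"dz":0,"hand":0.4},{"wx":0,"wy":0,"wz":0,"dx":0.006,"dy":-0.14,"dz":0,"hand":0.4},{"wx":0,"wy":0,"wz":0,"dx":0.006,"dy":-0.14,"dz":0,"hand":0.4}]' | egrep 'pos|open|force'
python3 -m jog '[{"wx":0,"wy":0,"wz":0,"dx":0.006,"dy":-0.14,"dz":0,"hand":0.4},{"wx":0,"wy":0,"wz":0,"dx":0.006,"dy":-0.14,"dz":0,"hand":0.4},{"wx":0,"wy":0,"wz":0,"dx":0.006,"dy":-0.14,"dz":0,"hand":0.4},{"wx":0,"wy":0,"wz":0,"dx":0.006,"dy":-0.14,"dz":0,"hand":0.4},{"wx":0,"wy":0,"wz":0,"dx":0.006,"dy":-0.14,"dz":0,"hand":0.4}]' | egrep 'pos|open|force'
python3 -m jog '[{"wx":0,"wy":0,"wz":0,"dx":0.006,"dy":-0.14,"dz":0,"hand":0.4},{"wx":0,"wy":0,"wz":0,"dx":0.006,"dy":-0.14,"dz":0,"hand":0.4},{"wx":0,"wy":0,"wz":0,"dx":0.004,"dy":-0.103,"dz":0,"hand":0.4},{"wx":0,"wy":0,"wz":0,"dx":0,"dy":0,"dz":0,"hand":0.4},{"wx":0,"wy":0,"wz":0,"dx":0,"dy":0,"dz":0,"hand":0.4}]'
python3 - <<'E'
from h import *
print(r.get_state()['tool_pos'])
cv2.imwrite('pics/w9.png',r.snapshot('wrist')[:,:,::-1])
E
```

```text
tool_pos: [0.4593, 0.1326, 0.0942]
contact_force: [1.0, -0.9, -0.8]
opening: 0.747
finger_force: 15.0
tool_pos: [0.4667, -0.0427, 0.0941]
contact_force: [1.1, -0.6, -1.1]
opening: 0.743
finger_force: 15.0
tool_pos: [0.474, -0.2179, 0.0941]
contact_force: [0.3, 1.3, -0.0]
opening: 0.743
finger_force: 15.0
clock: 24.52
tool_pos: [0.4776, -0.3137, 0.0938]
eef_rot: [0.997, 0.081, -0.0, 0.001]
contact_force: [-0.7, 0.9, -0.3]
opening: 0.746
finger_force: 15.0
[ 0.4776444  -0.31373671  0.09382917]
```

View pics/w9.png

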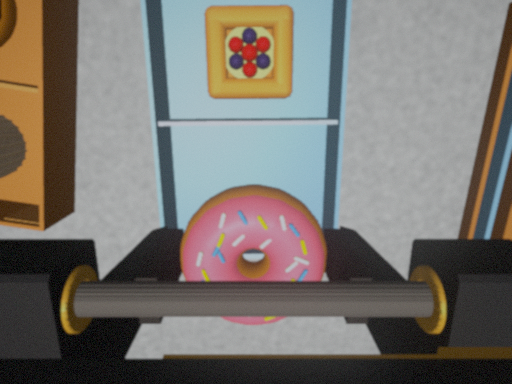

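The Danish sits centred in the far blue compartment at (249,52), and the pink doughnut is level over the near one. I lower and release it.

```bash

python3 -m jog '[{"wx":0,"wy":0,"wz":0,"dx":0.003,"dy":0.006,"dz":-0.06,"hand":0.4},{"wx":0,"wy":0,"wz":0,"dx":0,"dy":0,"dz":-0.1,"hand":0.4},{"wx":0,"wy":0,"wz":0,"dx":0,"dy":0,"dz":-0.12,"hand":0.4},{"wx":0,"wy":0,"wz":0,"dx":0,"dy":0,"dz":-0.1,"hand":0.4},{"wx":0,"wy":0,"wz":0,"dx":0,"dy":0,"dz":-0.06,"hand":0.4}]' | egrep 'pos|open|force'
python3 -m jog '[{"wx":0,"wy":0,"wz":0,"dx":0,"dy":0,"dz":-0.026,"hand":0.4},{"wx":0,"wy":0,"wz":0,"dx":0,"dy":0,"dz":-0.014,"hand":0.4},{"wx":0,"wy":0,"wz":0,"dx":0,"dy":0,"dz":0,"hand":0.4}]' | egrep 'pos|open|force'
python3 -m jog '[{"wx":0,"wy":0,"wz":0,"dx":0,"dy":0,"dz":0,"hand":0.2},{"wx":0,"wy":0,"wz":0,"dx":0,"dy":0,"dz":0,"hand":0.14},{"wx":0,"wy":0,"wz":0,"dx":0,"dy":0,"dz":0,"hand":0.14}]' | egrep 'pos|open|force'
python3 -m jog '[{"wx":0,"wy":0,"wz":0,"dx":0,"dy":0,"dz":0.04,"hand":0.14},{"wx":0,"wy":0,"wz":0,"dx":0,"dy":0,"dz":0.1,"hand":0.14},{"wx":0,"wy":0,"wz":0,"dx":0,"dy":0,"dz":0.12,"hand":0.14},{"wx":0,"wy":0,"wz":0,"dx":0,"dy":0,"dz":0.12,"hand":0.14},{"wx":0,"wy":0,"wz":0,"dx":0,"dy":0,"dz":0.14,"hand":0.14}]' | egrep 'pos|open|force|rot'
python3 -m jog '[{"wx":0,"wy":0,"wz":0,"dx":-0.06,"dy":-0.12,"dz":0.05,"hand":0.14},{"wx":0,"wy":0,"wz":0,"dx":-0.06,"dy":-0.12,"dz":0.05,"hand":0.14},{"wx":0,"wy":0,"wz":0,"dx":-0.06,"dy":-0.12,"dz":0.05,"hand":0.14},{"wx":0,"wy":0,"wz":0,"dx":-0.06,"dy":-0.12,"dz":0.05,"hand":0.14},{"wx":0,"wy":0,"wz":0,"dx":-0.06,"dy":-0.12,"dz":0.05,"hand":0.14}]' | egrep 'pos|open|force|rot'
python3 -m jog '[{"wx":0,"wy":0,"wz":0,"dx":-0.06,"dy":-0.12,"dz":0,"hand":0.14},{"wx":0,"wy":0,"wz":0,"dx":-0.06,"dy":-0.12,"dz":0,"hand":0.14},{"wx":0,"wy":0,"wz":0,"dx":0,"dy":0,"dz":0,"hand":0.14},{"wx":0,"wy":0,"wz":0,"dx":0,"dy":0,"dz":0,"hand":0.14}]' | egrep 'pos|open|force|clock'
python3 - <<'E'
from h import *
a=r.snapshot('scene')[:,:,::-1];b=r.snapshot('top')[:,:,::-1];i=r.camera_info('top')
cv2.imwrite('pics/f.png',np.hstack([cv2.resize(a[90:290,160:360],(400,400),interpolation=2),cv2.resize(b[110:310,260:460],(400,400),interpolation=2)]))
B={}
for n,g in(('box_kraft',[.5247,-.0994,.009]),('box_blue',[.5273,-.3029,.1735]),('doughnut_choc',[.574,-.095,0]),('muffin',[.475,-.1,0]),('danish',[.576,-.295,0]),('doughnut_pink',[.479,-.312,0]),('doughnut_lemon',[.5431,.1072,0]),('roll',[.6216,.3106,0])):
  z=0 if n[0]=='b' else .003 if n[:2] in('mu','da') or n[-2:] in('nk','oc') else .01
  c=proj(np.array([[g[0],g[1],z+.02]]),i)[0]
  for d in r.masks_of('top',n):
    q=d['bbox'];m=np.array([q[0]+q[2],q[1]+q[3]])/2
    if np.hypot(*(m-c))<14:
      m2=d['region'].astype(np.uint8)
      if n[0]=='b': m2=hullmask(np.argwhere(m2)[:,::-1].astype(float))
      p,f=fit(n,[(m2.astype(np.float32),i)],np.array(g,float),z);B[n]=p;print(n,round(d['p'],2),p.round(4),round(f,3));break
for b,l in(('box_kraft',('doughnut_choc','muffin')),('box_blue',('danish','doughnut_pink'))):
  for n in l:
    if n in B and b in B:
      e=B[n][:2]-B[b][:2];c,s=np.cos(B[b][2]),np.sin(B[b][2]);print(b,n,(e@[c,s]).round(4),(e@[-s,c]).round(4))
E
```

```text
tool_pos: [0.4785, -0.3069, -0.0185]
contact_force: [0.1, 0.1, -0.2]
opening: 0.745
finger_force: 15.0
tool_pos: [0.4796, -0.309, -0.0264]
contact_force: [-0.6, 0.5, 0.1]
opening: 0.744
finger_force: 15.0
tool_pos: [0.48, -0.3106, -0.0254]
contact_force: [0.3, 0.0, 0.4]
opening: 0.862
finger_force: 0.0
tool_pos: [0.4786, -0.31, 0.1053]
eef_rot: [0.997, 0.083, -0.0, -0.0]
contact_force: [1.0, 0.0, -0.7]
opening: 0.859
finger_force: 0.0
tool_pos: [0.4031, -0.4617, 0.1681]
eef_rot: [0.997, 0.083, 0.0, 0.001]
contact_force: [1.0, -0.5, -0.5]
opening: 0.864
finger_force: 0.0
clock: 26.65
tool_pos: [0.3719, -0.5226, 0.1669]
contact_force: [0.2, 1.6, 0.2]
opening: 0.858
finger_force: 0.0
box_kraft 0.69 [ 0.5246 -0.0997  0.0032] 0.011
box_blue 0.78 [ 0.5271 -0.3037  0.1738] 0.008
doughnut_choc 0.91 [ 0.5757 -0.0958  0.0314] 0.097
danish 0.71 [ 0.5748 -0.2976  0.1919] 0.099
doughnut_pink 0.72 [ 0.4783 -0.3115  0.0939] 0.048
doughnut_lemon 0.82 [0.543  0.1061 0.0774] 0.045
roll 0.81 [0.6224 0.311  0.0638] 0.161
box_kraft doughnut_choc 0.0511 0.0038
box_blue danish 0.048 -0.0022
box_blue doughnut_pink -0.0494 0.0008
```

View pics/f.png

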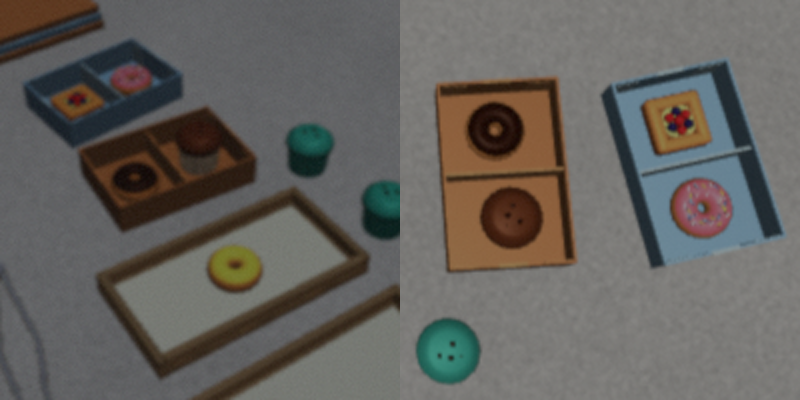

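All four pastries are upright in their compartments: chocolate (495,130), muffin (511,217), Danish (678,121), pink (702,207). The lemon doughnut and the roll have not moved. I check the muffin numerically, then hand in.

```bash
python3 - <<'E'
from h import *
i=r.camera_info('top');p=ray((315.5,218.5),i,.05);print(p)
if abs(p[0]-.475)<.012 and abs(p[1]+.0997)<.011: print(r.finish_job())
E
```

```text
[ 0.47490328 -0.10103995]
the job is handed in; nothing more can be done
None
```

Both orders are packed and the job is handed in: the pink doughnut and Danish are in the blue box, the chocolate doughnut and muffin in the kraft box, each within 4 mm of its compartment centre by the final camera check. The lemon doughnut and roll have not moved.

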